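# Collect the used corks in the cork box

### The arm

A 6-joint arm with a two-finger parallel gripper is mounted at the origin on a cart in front of the work surface, level with it; the furniture and walls round the work are solid. World frame = base frame: x ahead of the robot, y to its left, z up, the work surface at z = 0. Lengths are in m, angles in rad, forces in N, time in s.
With the tool pointing down it reaches from about 0.425 to 0.95 m from the base axis. Payload 14.7 kg.
Tool frame: the origin (TCP) lies on the centre line of the jaws, within the pads' length; the fingertips stand 14 mm ahead of it and the grasp point (between the pads) lies 5 mm behind it (bot.tcp_to_tips is the distance from the TCP to the fingertips, in m); y points along the fingers, x is the direction in which the jaws open and shut, and the axes are right-handed (so a half turn about y gives the same grasp; the last joint's range is limited). The gripper opens to 85 mm and grips with 20 to 120 N. Pads are 22 mm wide; open, the fingers measure 114 mm over their backs; the gripper's body (76 mm by 85 mm) begins 54 mm behind the grasp point. The pads swing forward as they close: fully open they stand 13 mm farther back than shut.
Start: joints at [-1.394, 0.48, 1.596, -0, 1.065, -0.047], TCP at [0.144, -0.634, 0.245] pointing down, gripper open.
Joint ranges: [-2.75, 2.75], [-0.82, 2.05], [0.23, 2.67], [-1.56, 4.7], [0.09, 2.69], [-2.92, 2.92]. Speed limits (rad/s): [1.89, 1.89, 2.39, 3.01, 3.01, 3.01].

### API

Orientations are given as a 3x3 rotation matrix whose columns are the frame's x, y, z axes.
In Python, from cell import bot gives the robot as it stands.
- The arm moves only by the shell command python3 -m crank 'ROWS' [FORCE]. ROWS is text: rows parted by semicolons, each of 5 numbers parted by spaces: the shift along the world's x, y, z in cm, then the turn about the world's z in rad, then the gripper's target within -1 to 1 (shut at 1, half-way at 0, fully open at -1). In form: tx ty tz twist claw; .... A call has 1 to 8 rows; each row shifts and turns the pose as measured when the row begins; what a row does not reach is not made up. A row lasts 1/10 s, in which the tool goes at most 50 mm and 8.59 degrees, less where a joint would pass 70% of its speed; a pose out of reach is approached as far as the arm can. A call with a gripper value outside its range is refused whole. The fingers move at their own pace and stop on an object; FORCE is the grip in N (left out, the last holds). Time passes only in rows, so rows that do not move let the fingers close. It gives the time, the measured TCP pose, the force and the opening at its end, in the units of the state.
- bot.get_state(): the state, without advancing time (a new reading comes with each control period).
- bot.get_image(name): name is "side" or "top"; returns a dict with "frame" (420x560x3 uint8, red, green, blue), "camera_matrix" (3x3 intrinsics, pixels), "xyz" and "rotation" of the camera in the world. Camera axes: x right, y down, z forward; pixel columns grow to the right and rows downward; lengths in m; the calibration is good to about 2 mm. A picture is of the moment at which its call begins. There is no depth.
- bot.close_job(): hands the job in, once; it reports no verdict.
The state is a dict: "time": time; "qpos": joint angles; "qd": joint speeds; "effort": joint torques, N m; "ee_pos": TCP position; "tcp_rot": TCP orientation; "force": force on the tool from outside, world axes, zero at the start; "moment": the same for the moment, N m; "gripper_width": finger opening in m.
Only numpy, scipy, OpenCV 4.12 (cv2) and the standard library are available. Lean on these libraries where they do the work, as an engineer would, in place of code of your own. Each camera call takes 0.05 s, during which the arm holds its last target.

### The job

Slide open the lid of the wooden cork box, drop both used corks into it (one stands on the chopping board, the other on the worktop) and slide the lid fully shut again. Leave the clothes pegs and everything else where they are.

Things in the scene. Friction and masses are not known exactly. Their poses are not given: they have to be found in the camera images.
- cork_box: light wooden box, fixed to the worktop, 96 (own x) by 170 (own y) by 84 mm high, walls and floor 7 mm; its origin is the centre of its underside, z up. Its medium-brown sliding lid lies 5 mm below the rim and runs in grooves along the box's own y, out over the lower end wall on the +y side.
- box_mouth (a point): fixed point of the box at rim height (83 mm above the worktop), in the middle of the mouth that is open when the lid is fully slid out: the mouth is then 76 mm (own x) by 110 mm (own y), down to the inner floor at 7 mm; the lid's underside runs at 72 mm, so two corks standing one on the other would block it. Axes as the box.
- box_lid (a joint): how far the lid is slid out along the box's own +y, in m: 0 = fully shut against the -y end wall, 0.11 = fully open against its stop; at the start it is 0 to 20 mm ajar. It slides stiffly (about 1 N) and stays where it is left.
- lid_knob (a point): centre of the round dark wooden knob on the lid, for pinching from above, 95 mm above the worktop; the knob is 22 mm in diameter, its top at 107 mm and the lid's upper face at 78 mm. It moves with the lid. With the lid shut it is 50 mm from the box's middle towards the box's own -y. Axes as the box.
- cork_a_mid (a point): centre (half-way up) of the cork that stands upright on the chopping board: a plain cork cylinder 24 mm in diameter, 33 mm high, about 12 g; its foot is 14 mm above the worktop.
- cork_b_mid (a point): centre (half-way up) of the same kind of cork (24 mm in diameter, 33 mm high) that stands upright on the worktop.
- cupboard_edge (a point): a point on the lower front edge of the white wall cupboard that overhangs the back of the worktop; the edge runs level along y over the whole work area, 0.45 m above the worktop. Keep the arm and wrist in front of it, for instance by leaning the tool back towards the robot and moving sideways in straight lines.
- board: small brown wooden chopping board, fixed, 100 (own x) by 130 (own y) by 14 mm; origin at the centre of its underside.
- peg_1: loose wooden clothes peg 15 x 72 (own y) x 12 mm lying on the worktop near the cork, to be left alone; origin at the centre of its underside.
- peg_2: second such clothes peg, behind the chopping board, to be left alone; origin at the centre of its underside.
- spoon: steel teaspoon 138 (own x) x 28 x 12 mm lying behind the peg, to be left alone; origin at the centre of its underside.
- cracker: metal nutcracker 175 (own x) x 55 x 13 mm lying further back, to be left alone; origin at the centre of its underside.
- glass: clear tall drinking glass 68 mm wide, 142 mm high, standing at the back, to be left alone; origin at the centre of its underside.

How it is judged:
On the way, in this order (a step that is already met when the one before it is completed fails the run):
1. the lid is slid open, wide enough for a cork (value of joint box_lid above 0.04 m), for 0.1 s.
2. both corks are inside the box (x of cork_a_mid in the frame of cork_box between -0.041 and 0.041 m and y of cork_a_mid in the frame of cork_box between -0.08 and 0.08 m and z of cork_a_mid in the frame of cork_box between 0.005 and 0.07 m and x of cork_b_mid in the frame of cork_box between -0.041 and 0.041 m and y of cork_b_mid in the frame of cork_box between -0.08 and 0.08 m and z of cork_b_mid in the frame of cork_box between 0.005 and 0.07 m), for 0.2 s.
At the end, for the whole second after the job is handed in: Both corks lie at rest inside the cork box (centres within its walls, below the lid) and the lid is shut to within 5 mm (all of step 2 and value of joint box_lid below 0.005 m and linear speed of each of cork_a, cork_b below 0.02 m/s); the robot touches nothing.
It fails at once if a clothes peg, the teaspoon, the nutcracker or the glass is moved by more than 30 mm or the glass is tipped (distance of any of peg_1, peg_2, spoon, cracker, glass from where it was at the start of the episode above 0.03 m or angle between glass's own z axis and vertical above 0.5 rad).
It also fails if it takes over 72 s, if anything falls off the work surface, if the arm or the gripper's body presses on something with over 40 N, if the wrist force passes 120 N, or if a joint passes its speed limit or range.

## Working session

There is one attempt and no reset: what is moved stays moved. The work goes in short steps, Python scripts to look and compute and a shell command to move; the robot and the scene stay as the last step left them, time stands still between calls to the robot, and variables do not carry over. Pictures are saved under pics/ and viewed, and the job is handed in when it is done.

```bash
ls; mkdir -p pics
cat > h.py <<'E'
import numpy as np,cv2,json
from cell import bot
def snap(n,tag):
    im=bot.get_image(n); cv2.imwrite(f'pics/{tag}.png',im['frame'][:,:,::-1])
    np.savez(f'pics/{tag}.npz',K=im['camera_matrix'],t=im['xyz'],R=im['rotation']); return im
def crop(tag,c0,r0,c1,r1,s,out):
    i=cv2.imread(f'pics/{tag}.png')[r0:r1,c0:c1]; cv2.imwrite(f'pics/{out}.png',cv2.resize(i,None,fx=s,fy=s,interpolation=cv2.INTER_CUBIC))
def ray(tag,u,v):
    d=np.load(f'pics/{tag}.npz'); r=d['R']@np.linalg.inv(d['K'])@[u,v,1]; return d['t'],r
def atz(tag,u,v,z):
    t,r=ray(tag,u,v); return t+r*(z-t[2])/r[2]
def proj(tag,p):
    d=np.load(f'pics/{tag}.npz'); q=d['K']@(d['R'].T@(np.array(p)-d['t'])); return q[:2]/q[2]
E
python3 - <<'E'
from h import *
for n in('top','side'):
    i=snap(n,n+'0'); print(n,i['xyz'],i['rotation'].round(3).tolist(),i['camera_matrix'].tolist())
s=bot.get_state()
for k in s: print(k,np.round(s[k],4).tolist())
E
```

```text
pics
top [ 0.36933444 -0.08058421  1.50924365] [[0.389, -0.897, 0.212], [-0.921, -0.378, 0.09], [-0.001, -0.231, -0.973]] [[411.2929137214842, 0.0, 276.033243303471], [0.0, 411.2929137214842, 209.85051795648906], [0.0, 0.0, 1.0]]
side [ 0.37218953 -0.60400587  1.10437533] [[0.937, -0.278, 0.213], [-0.35, -0.745, 0.567], [0.001, -0.606, -0.796]] [[420.6562211431357, 0.0, 279.0753303601946], [0.0, 420.6562211431357, 210.42985116121582], [0.0, 0.0, 1.0]]
time 0.1
qpos [-1.3936, 0.4808, 1.5968, 0.0, 1.0651, -0.0465]
qd [0.0001, -0.001, 0.0008, 0.0008, -0.0, 0.0016]
effort [-0.0008, -95.2263, -43.1036, -0.0001, 0.0053, -0.0]
ee_pos [0.1442, -0.6334, 0.2447]
tcp_rot [[0.2219, -0.0002, 0.9751], [-0.9751, 0.0011, 0.2219], [-0.0012, -1.0, 0.0001]]
force [-0.6356, 1.1471, -0.2146]
moment [0.0024, 0.0025, -0.0156]
gripper_width 0.0851
```

View pics/top0.png

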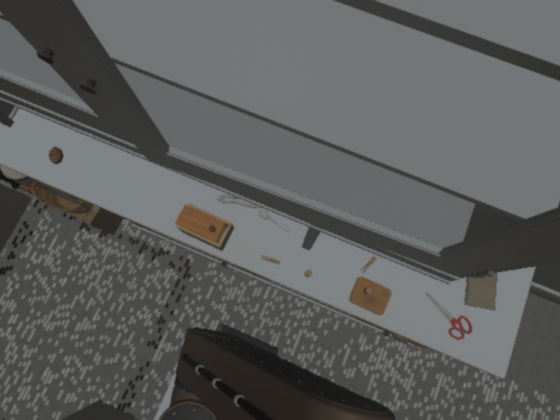

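View pics/side0.png

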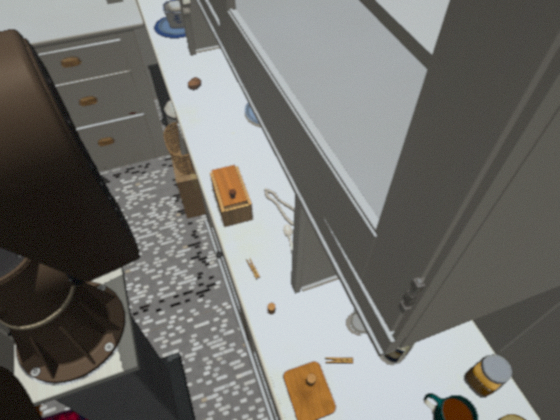

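Run:
```python
from h import *
crop('top0',160,180,420,330,3,'c1'); crop('side0',195,150,355,420,2.2,'c2')
print(proj('top0',[.144,-.634,.245]),proj('side0',[.144,-.634,.245]))
for n,u,v,z in[('knob',212,229,.107),('corkb',308,273,.033),('corka',368,290,.047),('board',370,296,.014),('box',204,226,.084)]: print(n,atz('top0',u,v,z).round(3))
for n,u,v,z in[('knob',233,194,.107),('corkb',271,308,.025),('corka',310,380,.04),('box',231,185,.084),('cupb',300,290,.45)]: print(n,atz('side0',u,v,z).round(3))
```

```text
[429.81988084 465.19054174] [140.26557907 623.19948778]
knob [0.526 0.228 0.107]
corkb [ 0.523 -0.138  0.033]
corka [ 0.548 -0.352  0.047]
board [ 0.535 -0.372  0.014]
box [0.527 0.263 0.084]
knob [0.529 0.216 0.107]
corkb [ 0.522 -0.141  0.025]
corka [ 0.546 -0.357  0.04 ]
box [0.537 0.273 0.084]
cupb [ 0.521 -0.31   0.45 ]
```

View pics/c1.png

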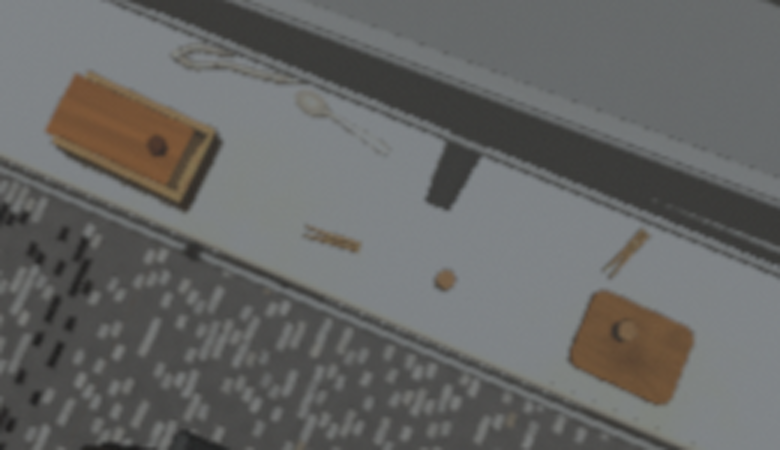

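View pics/c2.png

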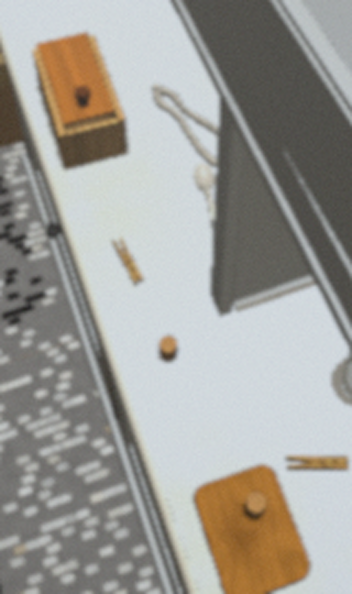

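Run:
```python
from h import *
crop('top0',168,195,243,255,10,'d1'); crop('side0',203,155,263,230,8,'d2')
crop('side0',255,295,285,320,12,'d3');crop('side0',275,350,360,420,8,'d4')
a=cv2.imread('pics/d3.png')
def tri(p,q):
    t1,r1=ray('top0',*p);t2,r2=ray('side0',*q)
    A=np.stack([r1,-r2],1);s=np.linalg.lstsq(A,t2-t1,rcond=None)[0]
    return (t1+r1*s[0]).round(3),(t2+r2*s[1]).round(3)
print('panel',tri((306.7,248),(296,292)))
```

```text
panel (array([ 0.612, -0.101, -0.019]), array([ 0.614, -0.101, -0.019]))
```

View pics/d1.png

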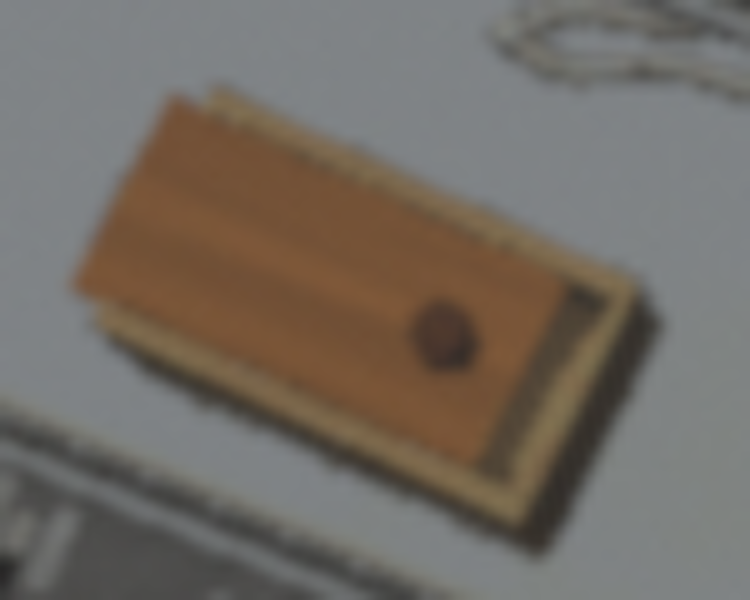

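View pics/d2.png

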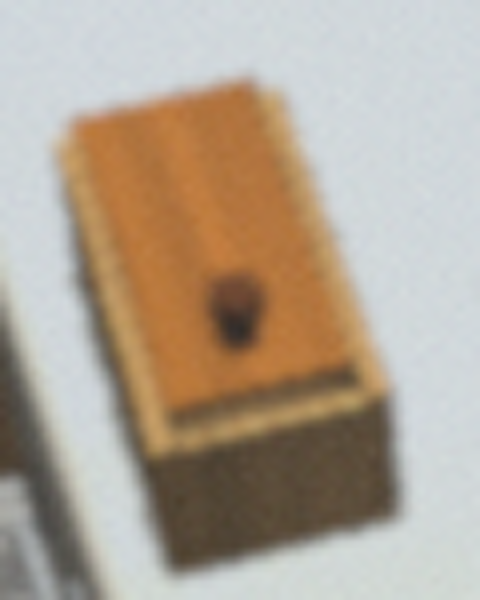

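View pics/d3.png

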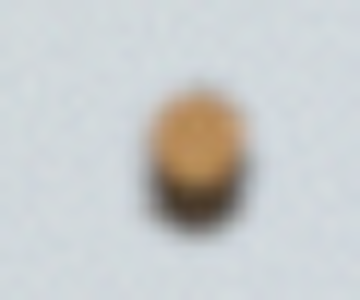

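View pics/d4.png

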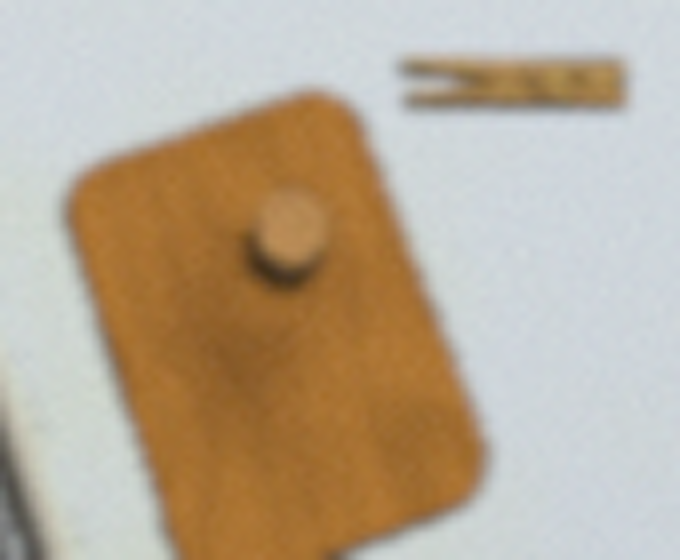

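Run:
```python
from h import *
crop('top0',270,205,350,265,10,'e1'); crop('side0',270,150,400,310,3.7,'e2')
for u,v in[(170,150),(300,208),(430,250)]: print(atz('top0',u,v,.45).round(3))
for u,v in[(230,60),(260,110),(300,190),(385,352)]: print(atz('side0',u,v,.45).round(3))
```

```text
[0.643 0.351 0.45 ]
[ 0.63  -0.039  0.45 ]
[ 0.657 -0.39   0.45 ]
[0.602 0.385 0.45 ]
[0.61  0.161 0.45 ]
[ 0.605 -0.103  0.45 ]
[ 0.605 -0.454  0.45 ]
```

View pics/e1.png

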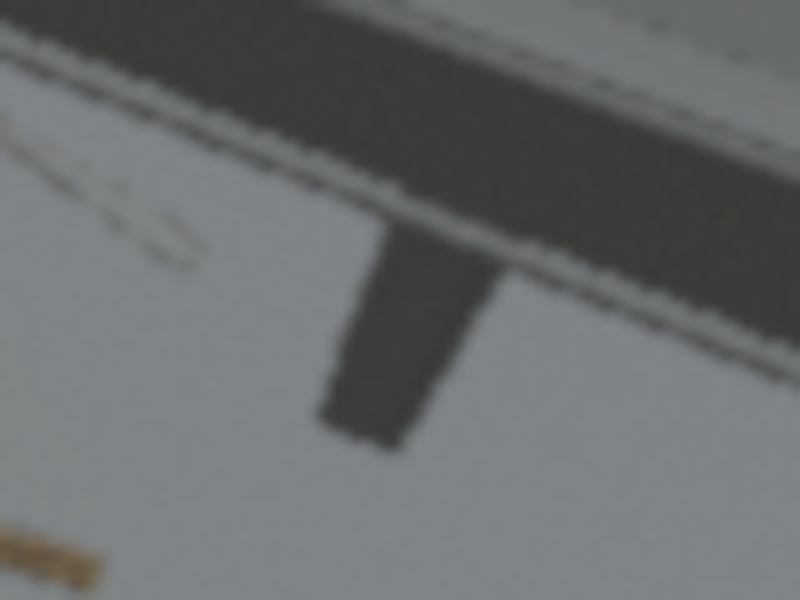

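View pics/e2.png

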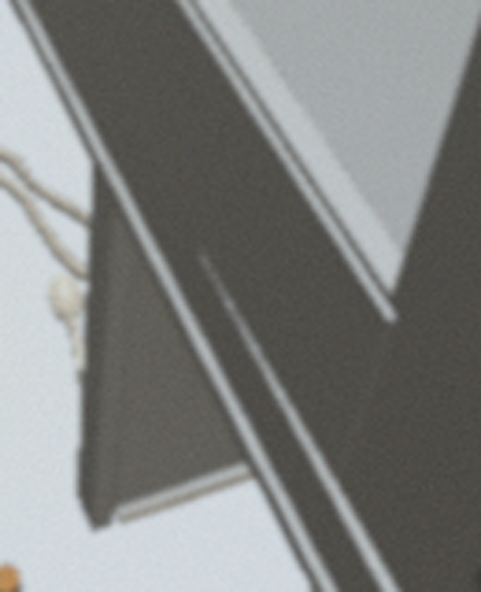

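Run:
```python
from h import *
from scipy.optimize import least_squares
def T(x,y): return ((x+.5)/10-.5+168,(y+.5)/10-.5+195)
def S(x,y): return ((x+.5)/8-.5+203,(y+.5)/8-.5+155)
h=.084
obs=[('top0',T(632,285),(.048,-.085,h)),('top0',T(520,522),(-.048,-.085,h)),('top0',T(218,90),(.048,.085,h)),('top0',T(95,318),(-.048,.085,h)),
('side0',S(155,458),(-.048,-.085,h)),('side0',S(390,390),(.048,-.085,h)),('side0',S(62,142),(-.048,.085,h)),('side0',S(278,92),(.048,.085,h)),('side0',S(175,572),(-.048,-.085,0)),('side0',S(398,516),(.048,-.085,0))]
def w(p,q): c,s=np.cos(p[2]),np.sin(p[2]); return [p[0]+c*q[0]-s*q[1],p[1]+s*q[0]+c*q[1],q[2]]
for sub in(obs,obs[:4],obs[4:]):
    f=lambda p:np.concatenate([proj(t,w(p,q))-uv for t,uv,q in sub])
    r=least_squares(f,[.53,.26,0],x_scale=[.01,.01,.1]);print(r.x.round(4),np.abs(r.fun).max().round(2))
    P=r.x if sub is obs else P
def loc(a): d=a[:2]-P[:2];c,s=np.cos(P[2]),np.sin(P[2]);return (np.array([c*d[0]+s*d[1],-s*d[0]+c*d[1]])*1e3).round(1)
for nm,a in[('knobT',atz('top0',*T(446,330),.107)),('knobS',atz('side0',*S(237,290),.107)),('lidT',atz('top0',*T(572,278),.078)),('lidT2',atz('top0',*T(485,467),.078)),('lidS',atz('side0',*S(170,413),.078)),('lidS2',atz('side0',*S(345,372),.078))]: print(nm,a.round(4),loc(a))
def S3(x,y): return ((x+.5)/12-.5+255,(y+.5)/12-.5+295)
def S4(x,y): return ((x+.5)/8-.5+275,(y+.5)/8-.5+350)
def C(x,y): return ((x+.5)/3-.5+160,(y+.5)/3-.5+180)
print('b',atz('side0',*S3(199,136),.033).round(4),atz('top0',*C(446,277),.033).round(4))
print('a',atz('side0',*S4(293,227),.047).round(4),atz('top0',*C(626,328),.047).round(4))
print('pegs',atz('side0',*S4(400,85),.006).round(3),atz('side0',*S4(620,85),.006).round(3))
for p in [(115,240),(140,280)]: print(atz('side0',p[0]/2.2+195,p[1]/2.2+150,.006).round(3))
```

```text
[ 0.5312  0.2651 -0.0415] 0.99
[ 0.5315  0.265  -0.0407] 0.96
[ 0.5311  0.2653 -0.0414] 0.97
knobT [0.5309 0.2295 0.107 ] [  1.1 -35.7]
knobS [0.5299 0.2293 0.107 ] [  0.1 -35.9]
lidT [0.5686 0.2026 0.078 ] [ 40. -61.]
lidT2 [0.4951 0.2026 0.078 ] [-33.5 -64. ]
lidS [0.4924 0.2031 0.078 ] [-36.2 -63.6]
lidS2 [0.562  0.1988 0.078 ] [ 33.5 -65. ]
b [ 0.5237 -0.1392  0.033 ] [ 0.5264 -0.1377  0.033 ]
a [ 0.5492 -0.3554  0.047 ] [ 0.5517 -0.3522  0.047 ]
pegs [ 0.606 -0.317  0.006] [ 0.672 -0.342  0.006]
[0.511 0.04  0.006]
[ 0.524 -0.03   0.006]
```

```bash
python3 -m crank '3 3.3 -1 -0.033 -0.2; 3 3.3 -1 -0.033 -0.2; 3 3.3 -1 -0.033 -0.2; 3 3.3 -1 -0.033 -0.2; 3 3.3 -1 -0.033 -0.2; 3 3.3 -1 -0.033 -0.2; 3 3.3 -1 -0.033 -0.2; 3 3.3 -1 -0.034 -0.2' 40
```

```text
time: 0.9
ee_pos: [0.3867, -0.3632, 0.1614]
tcp_rot: [[-0.059, -0.001, 0.998], [-0.998, -0.001, -0.059], [0.001, -1.0, -0.001]]
force: [1.0, -0.2, 0.6]
gripper_width: 0.0513
```

```bash
python3 -m crank '1.3 4 0 0 -0.2; 1.3 4 0 0 -0.2; 1.3 4 0 0 -0.2; 1.3 4 0 0 -0.2; 1.3 4 0 0 -0.2; 1.3 4 0 0 -0.2; 1.3 4 0 0 -0.2; 0 4 0 0 -0.2'
python3 - <<'E'
from h import *
snap('side','s1');snap('top','t1')
a=np.hstack([cv2.imread('pics/s1.png')[:,100:460],cv2.imread('pics/t1.png')[:,100:460]]);cv2.imwrite('pics/st1.png',a)
E
```

```text
time: 1.7
ee_pos: [0.482, -0.0295, 0.159]
tcp_rot: [[-0.061, -0.002, 0.998], [-0.998, 0.0, -0.061], [-0.0, -1.0, -0.002]]
force: [1.1, 0.2, 0.3]
gripper_width: 0.0511
```

View pics/st1.png

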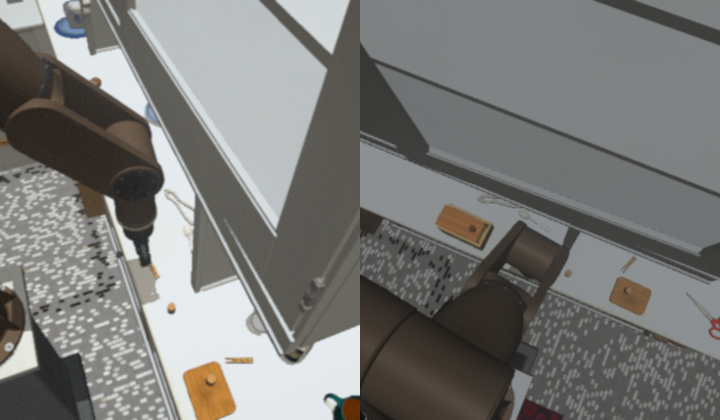

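```bash
python3 - <<'E'
from h import *
t,r=ray('side0',235,183)
s=(0.482-t[0])/r[0]; print(t+s*r)
for y in(-.09,-.1,-.11): print(y,t+(y-t[1])/r[1]*r)
for uv in[(258,223),(285,268),(268,243)]:
  for z in(.4,.45,.5): print(uv,z,atz('top0',*uv,z).round(3))
for uv in [(260,180),(251,145)]:
  for z in(.4,.45,.5): print(uv,z,atz('side0',*uv,z).round(3))
E
python3 - <<'E'
import sys;sys.path.insert(0,'.')
from h import *
crop('t1',200,190,330,300,6,'f1');crop('s1',180,90,320,280,4,'f2')
E
```

```text
[ 0.482      -0.06412388  0.47887588]
-0.09 [ 0.47673687 -0.09        0.50885558]
-0.1 [ 0.4747029  -0.1         0.52044143]
-0.11 [ 0.47266893 -0.11        0.53202729]
(258, 223) 0.4 [0.558 0.054 0.4  ]
(258, 223) 0.45 [0.549 0.048 0.45 ]
(258, 223) 0.5 [0.541 0.042 0.5  ]
(285, 268) 0.4 [ 0.473 -0.062  0.4  ]
(285, 268) 0.45 [ 0.468 -0.063  0.45 ]
(285, 268) 0.5 [ 0.464 -0.064  0.5  ]
(268, 243) 0.4 [0.517 0.007 0.4  ]
(268, 243) 0.45 [0.511 0.003 0.45 ]
(268, 243) 0.5 [ 0.504 -0.001  0.5  ]
(260, 180) 0.4 [ 0.551 -0.007  0.4  ]
(260, 180) 0.45 [ 0.538 -0.049  0.45 ]
(260, 180) 0.5 [ 0.525 -0.092  0.5  ]
(251, 145) 0.4 [0.567 0.106 0.4  ]
(251, 145) 0.45 [0.553 0.055 0.45 ]
(251, 145) 0.5 [0.539 0.005 0.5  ]
```

```bash
ls pics
python3 - <<'E'
from h import *
crop('t1',200,190,330,290,6,'f1');crop('s1',180,90,320,240,4,'f2')
E
```

```text
c1.png
c2.png
d1.png
d2.png
d3.png
d4.png
e1.png
e2.png
f1.png
f2.png
s1.npz
s1.png
side0.npz
side0.png
st1.png
t1.npz
t1.png
top0.npz
top0.png
```

View pics/f1.png

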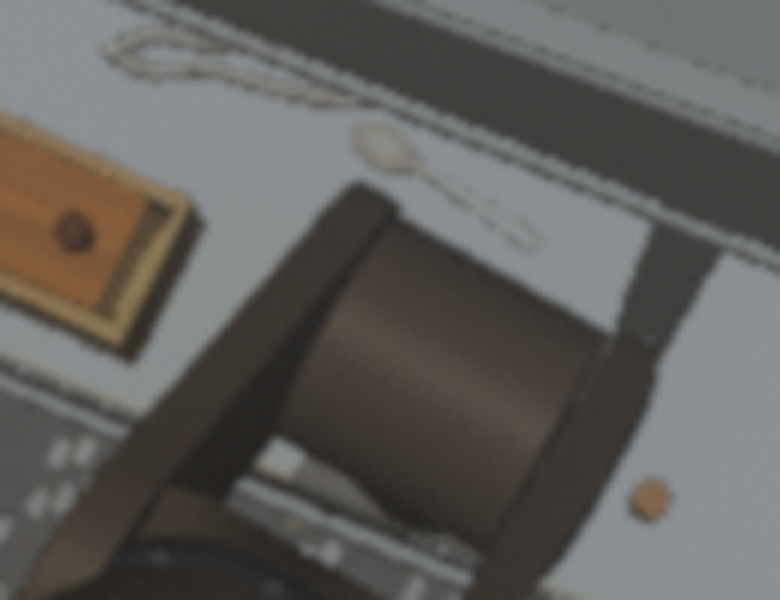

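View pics/f2.png

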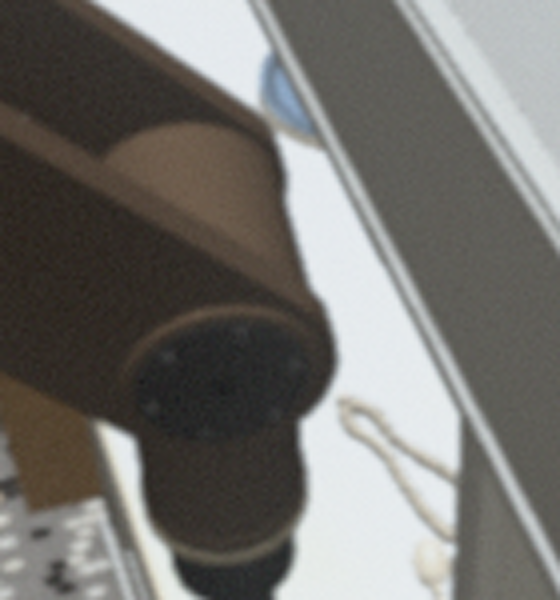

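Run:
```python
from h import *
for uv in[(270,208),(270,209.7),(349,243)]: print('T',atz('top0',*uv,.45).round(4))
for uv in [(275,152),(315,223),(334,260),(357,309)]: print('S',atz('side0',*uv,.45).round(4))
def tri(p,q):
    t1,r1=ray('top0',*p);t2,r2=ray('side0',*q)
    s=np.linalg.lstsq(np.stack([r1,-r2],1),t2-t1,rcond=None)[0]
    return (t1+r1*s[0]).round(3),(t2+r2*s[1]).round(3)
print(tri((309,249),(263.6,177.4)))
for z in(.45,.49,.53):print(z,atz('top0',309,248.5,z),atz('top0',259,221,z),atz('side0',263.7,177,z),atz('side0',251,132,z))
# rank: axis disc centre
print(tri((300,262),(236,183)))
```

```text
T [0.5987 0.0346 0.45  ]
T [0.5945 0.0328 0.45  ]
T [ 0.5925 -0.1911  0.45  ]
S [0.5951 0.0162 0.45  ]
S [ 0.601  -0.1897  0.45  ]
S [ 0.6004 -0.2765  0.45  ]
S [ 0.5964 -0.3752  0.45  ]
(array([ 0.527, -0.1  ,  0.514]), array([ 0.53 , -0.1  ,  0.514]))
0.45 [ 0.53874892 -0.10070282  0.45      ] [0.5551449  0.04747933 0.45      ] [ 0.54783209 -0.04423206  0.45      ] [0.56590759 0.09546931 0.45      ]
0.49 [ 0.53235136 -0.09994309  0.49      ] [0.54812818 0.0426433  0.49      ] [ 0.53709559 -0.07844936  0.49      ] [0.55406618 0.05271249 0.49      ]
0.53 [ 0.52595379 -0.09918335  0.53      ] [0.54111145 0.03780726 0.53      ] [ 0.52635908 -0.11266665  0.53      ] [0.54222478 0.00995567 0.53      ]
(array([ 0.49 , -0.092,  0.511]), array([ 0.478, -0.091,  0.509]))
```

Run:
```python
from h import *
for p in [(.3,.9,.3),(.34,.89,0),(.34,.89,.5),(.2,.8,.4),(.2,-.9,.3),(.5,.8,0),(.3,.7,.3)]: print(p,proj('side0',p),proj('top0',p))
print(atz('side0',170,30,0),atz('side0',60,40,0),atz('side0',200,40,0),atz('side0',190,5,0), atz('side0',140,30,0))
```

```text
(0.3, 0.9, 0.3) [109.75092587  35.77728185] [-29.58101019 200.0747563 ]
(0.34, 0.89, 0) [143.49712231 103.88522863] [ 36.10615756 211.81287485]
(0.34, 0.89, 0.5) [102.822567   -24.61564554] [-73.81028943 168.11123882]
(0.2, 0.8, 0.4) [70.87982346 28.23621514] [-44.82836666 237.19873495]
(0.2, -0.9, 0.3) [222.71232562 940.80096106] [542.17677847 495.45869695]
(0.5, 0.8, 0) [186.96355252 108.40335913] [ 77.91164103 183.22660553]
(0.3, 0.7, 0.3) [117.25821917  67.21423947] [ 27.41787469 225.16955875]
[0.55588391 1.41121313 0.        ] [0.04633393 1.50580932 0.        ] [0.67191569 1.27299064 0.        ] [0.70405147 1.61766181 0.        ] [0.41820096 1.46244316 0.        ]
```

```bash
python3 -m crank '-1 4 1 0 -0.2; -1 4 1 0 -0.2; -1 4 1 0 -0.2; -1 4 1 0 -0.2; -1 4 1 0 -0.2; -1 4 1 0 -0.2; -1 4 1 0 -0.2; -1 4 1 0 -0.2' && python3 -m crank '-0.8 4.5 0 0 -0.2; -0.8 4.5 0 0 -0.2; -0.8 4.5 0 0 -0.2; -0.8 4.5 0 0 -0.2; -0.8 4.5 0 0 -0.2; -0.8 4.5 0 0 -0.2; -0.8 4.5 0 0 -0.2; -0.8 4.5 0 0 -0.2'
```

```text
time: 2.6
ee_pos: [0.397, 0.298, 0.24]
tcp_rot: [[-0.063, -0.006, 0.998], [-0.998, -0.001, -0.063], [0.001, -1.0, -0.006]]
force: [1.2, 1.1, -0.1]
gripper_width: 0.0511
time: 3.4
ee_pos: [0.3311, 0.669, 0.2403]
tcp_rot: [[-0.065, -0.004, 0.998], [-0.998, -0.002, -0.065], [0.002, -1.0, -0.004]]
force: [0.8, 1.7, 1.3]
gripper_width: 0.0512
```

```bash
python3 -m crank '0.5 4 0 0 -0.2; 0.5 4 0 0 -0.2; 0.5 4 0 0 -0.2; 0.5 4 0 0 -0.2; 0.5 4 0 0 -0.2; 0.5 4 0 0 -0.2'; python3 -c "
from h import *
s=bot.get_state();print(s['qpos'].round(3),np.array(s['tcp_rot']).round(3).tolist())"
```

```text
time: 4.0
ee_pos: [0.3601, 0.8966, 0.2376]
tcp_rot: [[-0.063, -0.006, 0.998], [-0.998, -0.005, -0.063], [0.006, -1.0, -0.005]]
force: [0.1, 2.2, -1.1]
gripper_width: 0.051
[1.156 1.064 0.461 0.003 1.624 2.79 ] [[-0.063, -0.006, 0.998], [-0.998, -0.005, -0.063], [0.006, -1.0, -0.005]]
```

```bash
python3 -m crank '1.4 3.7 0 0 -0.2; 1.4 3.7 0 0 -0.2; 1.4 3.7 0 0 -0.2; 1.4 3.7 0 0 -0.2'; python3 -c "
from h import *
s=bot.get_state();print(s['qpos'].round(3),np.array(s['tcp_rot']).round(3).tolist())"
```

```text
time: 4.4
ee_pos: [0.3814, 0.9521, 0.2024]
tcp_rot: [[-0.062, 0.02, 0.998], [-0.996, 0.06, -0.064], [-0.061, -0.998, 0.017]]
force: [0.7, 0.8, 1.1]
gripper_width: 0.0516
[1.158 1.202 0.236 0.005 1.64  2.793] [[-0.062, 0.02, 0.998], [-0.996, 0.06, -0.064], [-0.061, -0.998, 0.017]]
```

```bash
python3 -m crank '1.4 3.7 2 0 -0.2; 1.4 3.7 2 0 -0.2; 1.4 3.7 2 0 -0.2; 1.4 3.7 2 0 -0.2'; python3 -c "
from h import *
s=bot.get_state();print(s['qpos'].round(3),np.array(s['tcp_rot']).round(3).tolist())"
```

```text
time: 4.8
ee_pos: [0.3938, 0.9849, 0.2485]
tcp_rot: [[-0.058, 0.068, 0.996], [-0.982, 0.178, -0.07], [-0.182, -0.982, 0.056]]
force: [0.4, 0.2, -0.5]
gripper_width: 0.0511
[1.159 1.162 0.235 0.009 1.553 2.795] [[-0.058, 0.068, 0.996], [-0.982, 0.178, -0.07], [-0.182, -0.982, 0.056]]
```

```bash
python3 -m crank '1.4 3.7 2 0 -0.2; 1.4 3.7 2 0 -0.2'; python3 -c "
from h import *
s=bot.get_state();print(s['qpos'].round(3),np.array(s['tcp_rot']).round(3).tolist())"
```

```text
time: 5.0
ee_pos: [0.3996, 1.0032, 0.276]
tcp_rot: [[-0.053, 0.095, 0.994], [-0.967, 0.244, -0.075], [-0.25, -0.965, 0.079]]
force: [0.3, 0.8, 0.1]
gripper_width: 0.0515
[1.16  1.14  0.235 0.011 1.501 2.796] [[-0.053, 0.095, 0.994], [-0.967, 0.244, -0.075], [-0.25, -0.965, 0.079]]
```

```bash
python3 -m crank '-1.5 -3.9 0 0.14 -0.2; -1.5 -3.9 0 0.14 -0.2; -1.5 -3.9 0 0.14 -0.2; -1.5 -3.9 0 0.14 -0.2; -1.5 -3.9 0 0.14 -0.2; -1.5 -3.9 0 0.14 -0.2; -0.5 -1 0 0.14 -0.2; 0 0 0 0.14 -0.2'; python3 -m crank '0 0 0 0.15 -0.2;0 0 0 0.15 -0.2;0 0 0 0.15 -0.2;0 0 0 0.15 -0.2;0 0 0 0.15 -0.2;0 0 0 0.15 -0.2;0 0 0 0.15 -0.2;0 0 0 0.15 -0.2'; python3 -c "
from h import *
s=bot.get_state();print(s['qpos'].round(3),np.array(s['tcp_rot']).round(3).tolist())"
```

```text
time: 5.8
ee_pos: [0.3158, 0.7951, 0.2868]
tcp_rot: [[0.798, -0.161, 0.581], [-0.543, 0.226, 0.809], [-0.262, -0.961, 0.093]]
force: [1.1, 1.1, 0.6]
gripper_width: 0.0513
time: 6.6
ee_pos: [0.3191, 0.7966, 0.2986]
tcp_rot: [[0.795, -0.272, -0.543], [0.552, -0.048, 0.832], [-0.252, -0.961, 0.112]]
force: [0.4, 0.5, -0.1]
gripper_width: 0.0516
[1.065 0.905 0.692 0.218 1.72  0.486] [[0.795, -0.272, -0.543], [0.552, -0.048, 0.832], [-0.252, -0.961, 0.112]]
```

```bash
python3 -m crank '0 0 0 0.15 -0.2;0 0 0 0.15 -0.2;0 0 0 0.15 -0.2;0 0 0 0.15 -0.2;0 0 0 0.15 -0.2;0 0 0 0.15 -0.2;0 0 0 0.13 -0.2'; python3 -m crank '1.5 3.7 0 0 -0.2; 1.5 3.7 0 0 -0.2;1.5 3.7 0 0 -0.2'; python3 -c "
from h import *
s=bot.get_state();print(s['qpos'].round(3),np.array(s['tcp_rot']).round(3).tolist())"
```

```text
time: 7.3
ee_pos: [0.321, 0.8, 0.3043]
tcp_rot: [[-0.071, -0.098, -0.993], [0.969, -0.244, -0.045], [-0.238, -0.965, 0.112]]
force: [0.2, 0.4, -1.0]
gripper_width: 0.0515
time: 7.6
ee_pos: [0.3368, 0.8442, 0.2805]
tcp_rot: [[-0.073, -0.075, -0.994], [0.98, -0.193, -0.057], [-0.188, -0.978, 0.088]]
force: [-0.5, 0.7, -1.0]
gripper_width: 0.051
[ 1.161  1.13   0.238 -0.008  1.983 -0.478] [[-0.073, -0.075, -0.994], [0.98, -0.193, -0.057], [-0.188, -0.978, 0.088]]
```

```bash
python3 -m crank '1.5 3.7 1.5 0 -0.2; 1.5 3.7 1.5 0 -0.2;1.5 3.7 1.5 0 -0.2;1.5 3.7 1.5 0 -0.2;1.5 3.7 1.5 0 -0.2'; python3 -c "
from h import *
s=bot.get_state();print(s['qpos'].round(3),np.array(s['tcp_rot']).round(3).tolist())"
```

```text
time: 8.1
ee_pos: [0.3561, 0.8876, 0.306]
tcp_rot: [[-0.064, -0.015, -0.998], [0.997, -0.041, -0.063], [-0.04, -0.999, 0.018]]
force: [-1.0, 0.3, -0.1]
gripper_width: 0.0515
[ 1.159  1.097  0.236 -0.003  1.853 -0.477] [[-0.064, -0.015, -0.998], [0.997, -0.041, -0.063], [-0.04, -0.999, 0.018]]
```

```bash
python3 -m crank '1.5 3.7 1.5 0 -0.2; -1.5 -3.7 0 0.14 -0.2; 0 0 0 0.14 -0.2; 0 0 0 0.14 -0.2; 0 0 0 0.14 -0.2; 0 0 0 0.14 -0.2;0 0 0 0.14 -0.2'; python3 -c "
from h import *
s=bot.get_state();print(s['qpos'].round(3),np.array(s['tcp_rot']).round(3).tolist())"
```

```text
time: 8.8
ee_pos: [0.3536, 0.8801, 0.3118]
tcp_rot: [[-0.76, 0.006, -0.65], [0.65, -0.004, -0.76], [-0.007, -1.0, -0.001]]
force: [-0.0, 0.2, -0.7]
gripper_width: 0.0515
[ 1.16   1.003  0.426 -0.007  1.715 -1.276] [[-0.76, 0.006, -0.65], [0.65, -0.004, -0.76], [-0.007, -1.0, -0.001]]
```

```bash
python3 -m crank '0 0 0 0.14 -0.2; 0 0 0 0.14 -0.2; 0 0 0 0.06 -0.2; 1.5 3.7 1 0 -0.2; 1.5 3.7 1.5 0 -0.2; 1.5 3.7 1.5 0 -0.2; 1.5 3.7 1.5 0 -0.2;1.5 3.7 1.5 0 -0.2'; python3 -c "
from h import *
s=bot.get_state();print(s['qpos'].round(3),np.array(s['tcp_rot']).round(3).tolist())"
```

```text
time: 9.6
ee_pos: [0.3792, 0.9414, 0.3314]
tcp_rot: [[-0.94, 0.059, -0.337], [0.342, 0.13, -0.931], [-0.012, -0.99, -0.142]]
force: [0.1, 0.5, 0.5]
gripper_width: 0.051
[ 1.159  1.074  0.236 -0.002  1.688 -1.635] [[-0.94, 0.059, -0.337], [0.342, 0.13, -0.931], [-0.012, -0.99, -0.142]]
```

```bash
python3 -m crank '1.5 3.7 1.5 0 -0.2; 1.5 3.7 1.5 0 -0.2; 1.5 3.7 1.5 0 -0.2; 1.5 3.7 1.5 0 -0.2; -1 -4 0 -0.12 -0.2; -1 -4 0 -0.12 -0.2; -1 -4 0 -0.12 -0.2; -1 -4 0 -0.12 -0.2'; python3 -c "
from h import *
s=bot.get_state();print(s['qpos'].round(3),np.array(s['tcp_rot']).round(3).tolist())"
```

```text
time: 10.4
ee_pos: [0.3702, 0.8659, 0.3619]
tcp_rot: [[-0.74, 0.214, -0.638], [0.673, 0.217, -0.707], [-0.013, -0.952, -0.305]]
force: [1.0, 0.7, 0.4]
gripper_width: 0.0512
[ 1.178  0.73   0.902 -0.122  1.223 -1.203] [[-0.74, 0.214, -0.638], [0.673, 0.217, -0.707], [-0.013, -0.952, -0.305]]
```

```bash
python3 -m crank '0.3 -4 -1 -0.11 -0.2; 0.3 -4 -1 -0.11 -0.2; 0.3 -4 -1 -0.11 -0.2; 0.3 -4 -1 -0.11 -0.2; 0.3 -4 -1 -0.11 -0.2; 0.3 -4 -1 -0.11 -0.2; 0.3 -4 -1 -0.11 -0.2; 0.3 -4 -1 -0.1 -0.2'; python3 -m crank '0.3 -4 -1 0 -0.2;0.3 -4 -1 0 -0.2;0.3 -4 -1 0 -0.2;0.3 -4 -1 0 -0.2;0.3 -4 -1 0 -0.2;0.3 -4 -1 0 -0.2;0.3 -4 -1 0 -0.2'; python3 -c "
from h import *
s=bot.get_state();print(s['qpos'].round(3),np.array(s['tcp_rot']).round(3).tolist())"
```

```text
time: 11.2
ee_pos: [0.3925, 0.5401, 0.3028]
tcp_rot: [[0.066, 0.339, -0.938], [0.997, 0.004, 0.071], [0.028, -0.941, -0.338]]
force: [1.6, -0.3, 0.4]
gripper_width: 0.0513
time: 11.9
ee_pos: [0.4157, 0.258, 0.244]
tcp_rot: [[0.061, 0.363, -0.93], [0.996, 0.04, 0.081], [0.067, -0.931, -0.359]]
force: [1.2, 0.0, -0.4]
gripper_width: 0.0514
[ 0.625  0.13   2.209 -0.382  0.504 -0.563] [[0.061, 0.363, -0.93], [0.996, 0.04, 0.081], [0.067, -0.931, -0.359]]
```

```bash
python3 -m crank '2 -0.5 -0.5 0 -0.2;2 -0.5 -0.5 0 -0.2;2 -0.5 -0.5 0 -0.2;2 -0.5 -0.5 0 -0.2;2 -0.5 -0.5 0 -0.2;1 -0.3 -1 0 -0.2; 0 0 -1 0 -0.2; 0 0 0 0 -0.2'
python3 - <<'E'
from h import *
s=bot.get_state();print(s['qpos'].round(3),np.array(s['tcp_rot']).round(3).tolist())
snap('side','s2');snap('top','t2')
a=np.hstack([cv2.imread('pics/s2.png')[:,100:460],cv2.imread('pics/t2.png')[:,100:460]]);cv2.imwrite('pics/st2.png',a)
E
```

```text
time: 12.7
ee_pos: [0.534, 0.2275, 0.2098]
tcp_rot: [[0.063, 0.394, -0.917], [0.994, 0.06, 0.094], [0.092, -0.917, -0.388]]
force: [-1.1, -0.6, 0.5]
gripper_width: 0.0511
[ 0.415  0.287  2.121 -0.307  0.352 -0.807] [[0.063, 0.394, -0.917], [0.994, 0.06, 0.094], [0.092, -0.917, -0.388]]
```

View pics/st2.png

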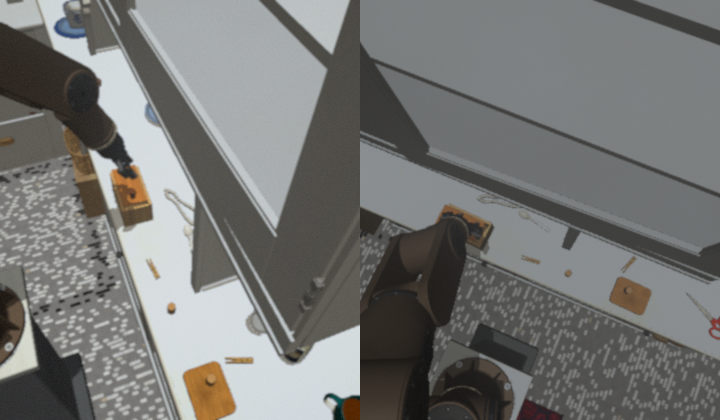

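```bash
python3 -m crank '-0.2 0.1 -2.5 0 -0.2;-0.2 0 -2.5 0 -0.2;-0.1 0 -2 0 -0.2;0 0 -1.5 0 -0.2;0 0 -1 0 -0.2'
python3 - <<'E'
from h import *
s=bot.get_state();print(s['ee_pos'],np.array(s['tcp_rot']).round(3).tolist())
snap('side','s3');crop('s3',190,130,290,230,6,'g3')
E
```

```text
time: 13.3
ee_pos: [0.5272, 0.2331, 0.1172]
tcp_rot: [[0.056, 0.399, -0.915], [0.994, 0.068, 0.091], [0.098, -0.914, -0.393]]
force: [0.4, -0.8, 0.1]
gripper_width: 0.051
[0.52724022 0.23314179 0.11723038] [[0.056, 0.399, -0.915], [0.994, 0.068, 0.091], [0.098, -0.914, -0.393]]
```

View pics/g3.png

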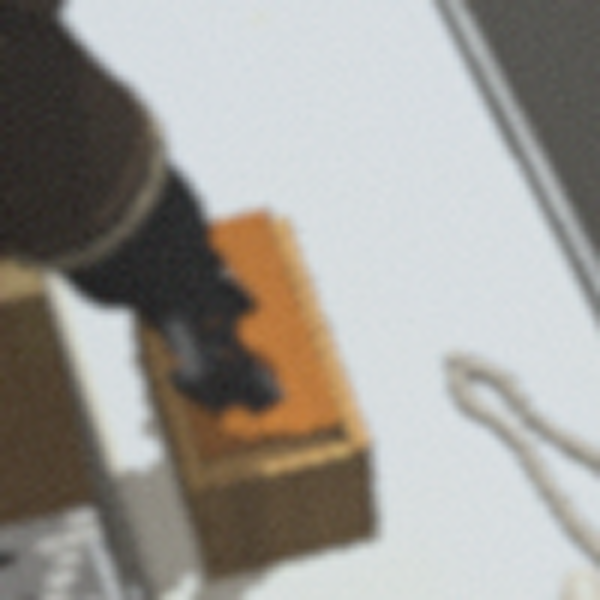

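```bash
python3 -m crank '0.3 -0.4 -0.7 0 -0.2;0 0 -0.5 0 -0.2;0 0 0 0 1;0 0 0 0 1;0 0 0 0 1;0 0 0 0 1;0 0 0 0 1' 40
```

```text
time: 14.05
ee_pos: [0.5285, 0.2305, 0.106]
tcp_rot: [[0.053, 0.399, -0.915], [0.994, 0.068, 0.087], [0.097, -0.914, -0.393]]
force: [6.5, -0.0, -14.2]
gripper_width: 0.0199
```

```bash
python3 -m crank '0.05 1 0 0 1;0.05 1.3 0 0 1;0.05 1.3 0 0 1;0.05 1.3 0 0 1'; python3 -m crank '0.05 1.3 0 0 1;0.05 1.3 0 0 1;0.05 1.3 0 0 1'
```

```text
time: 14.45
ee_pos: [0.5303, 0.2782, 0.1059]
tcp_rot: [[0.057, 0.398, -0.916], [0.994, 0.064, 0.09], [0.094, -0.915, -0.392]]
force: [5.5, -1.5, -8.5]
gripper_width: 0.0197
time: 14.75
ee_pos: [0.5317, 0.3179, 0.1059]
tcp_rot: [[0.058, 0.397, -0.916], [0.994, 0.062, 0.09], [0.092, -0.916, -0.391]]
force: [6.5, -1.8, -8.6]
gripper_width: 0.0202
```

```bash
python3 -m crank '0 0.5 0 0 1;0 0.3 0 0 1;0 0 0 0 -0.2;0 0 0 0 -0.2;0 0 0 0 -0.2;0 0 1 0 -0.2;0 0 2 0 -0.2;0 0 3 0 -0.2'; python3 -m crank '-2 -2 2 0 -0.2;-2 -2 1 0 -0.2;-2 -2 0 0 -0.2;-1 -4 0 0 -0.2; 0 -4 0 0 -0.2;0 -4 0 0 -0.2'
python3 - <<'E'
from h import *
snap('side','s4');snap('top','t4');
crop('s4',190,130,290,230,4,'a');crop('t4',150,170,250,270,4,'b')
cv2.imwrite('pics/g4.png',np.hstack([cv2.imread('pics/a.png'),cv2.imread('pics/b.png')]))
E
```

```text
time: 15.55
ee_pos: [0.5298, 0.3233, 0.1647]
tcp_rot: [[0.061, 0.391, -0.918], [0.995, 0.054, 0.089], [0.085, -0.919, -0.386]]
force: [0.5, -0.5, 0.9]
gripper_width: 0.0513
time: 16.15
ee_pos: [0.4596, 0.1526, 0.2026]
tcp_rot: [[0.051, 0.401, -0.915], [0.994, 0.067, 0.085], [0.095, -0.914, -0.395]]
force: [0.5, -0.2, -0.6]
gripper_width: 0.0511
```

View pics/g4.png

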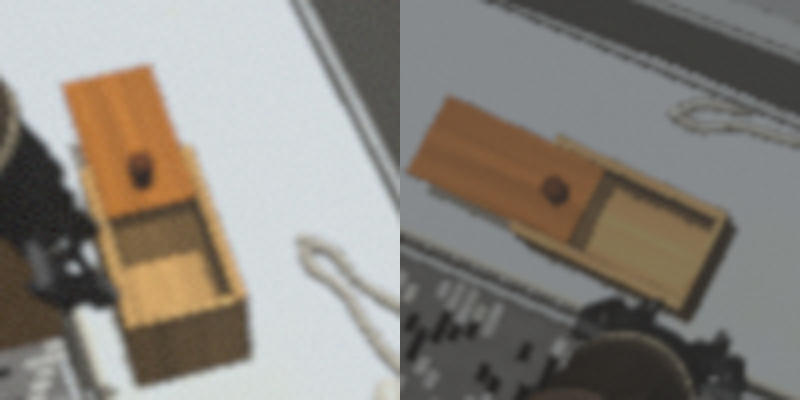

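```bash
python3 -m crank '0.8 -3.6 -1.1 0 -0.2;0.8 -3.6 -1.1 0 -0.2;0.8 -3.6 -1.1 0 -0.2;0.8 -3.6 -1.1 0 -0.2;0.8 -3.6 -1.1 0 -0.2;0.8 -3.6 -1.1 0 -0.2;0.8 -3.6 -1.1 0 -0.2;0.8 -3.6 -1.1 0 -0.2'; python3 -m crank '0 0 0 0 -0.2'
```

```text
time: 17.05
ee_pos: [0.5003, -0.0183, 0.1487]
tcp_rot: [[0.049, 0.392, -0.919], [0.993, 0.076, 0.085], [0.103, -0.917, -0.385]]
force: [0.8, 0.2, -0.0]
gripper_width: 0.0515
time: 17.15
ee_pos: [0.5017, -0.0207, 0.1483]
tcp_rot: [[0.05, 0.393, -0.918], [0.993, 0.075, 0.086], [0.102, -0.917, -0.386]]
force: [-0.6, -0.2, -0.4]
gripper_width: 0.0513
```

```bash
python3 -m crank '0.4 -2 -0.6 0 -0.2;0.4 -2 -0.6 0 -0.2;0.4 -2 -0.6 0 -0.2;0.4 -2 -0.6 0 -0.2;0.4 -2 -0.6 0 -0.2;0.2 -2 -0.6 0 -0.2;0 0 0 0 -0.2'; python3 -c "
from h import *
s=bot.get_state();print(s['qpos'].round(3))"
```

```text
time: 17.85
ee_pos: [0.5301, -0.1409, 0.119]
tcp_rot: [[0.058, 0.381, -0.923], [0.993, 0.074, 0.093], [0.104, -0.922, -0.374]]
force: [0.9, -0.1, -0.9]
gripper_width: 0.0517
[-0.473  0.435  2.23   1.007  0.287 -2.914]
```

```bash
python3 -m crank '0 0 0 -0.1 -0.2;0 0 0 -0.1 -0.2;0 0 0 -0.1 -0.2;0 0 0 -0.1 -0.2;0 0 0 0 -0.2'; python3 -c "
from h import *
s=bot.get_state();print(s['qpos'].round(3))"
```

```text
time: 18.35
ee_pos: [0.5303, -0.1375, 0.1205]
tcp_rot: [[0.404, 0.38, -0.832], [0.909, -0.06, 0.413], [0.107, -0.923, -0.369]]
force: [-0.3, -0.5, 1.0]
gripper_width: 0.0511
[-0.36   0.416  2.264  0.814  0.107 -2.288]
```

```bash
python3 -m crank '-0.1 0 -1.5 0 -0.2;-0.1 0 -1.5 0 -0.2;-0.1 0 -1.5 0 -0.2;0 0 0 0 -0.2'; python3 -c "
from h import *
s=bot.get_state();print(s['qpos'].round(3))"
```

```text
time: 18.75
ee_pos: [0.5315, -0.1361, 0.0934]
tcp_rot: [[0.411, 0.377, -0.83], [0.903, -0.047, 0.426], [0.122, -0.925, -0.36]]
force: [-0.0, -0.2, 0.6]
gripper_width: 0.0513
[-0.365  0.477  2.274  1.453  0.092 -2.921]
```

```bash
python3 -m crank '-1 0.2 1 -0.1 -0.2;-1.5 0.4 1 -0.1 -0.2;-2 0.5 0 -0.1 -0.2;-2 0.5 0 -0.1 -0.2;-2 0.5 0 -0.05 -0.2;0 0 0 0 -0.2'; python3 -c "
from h import *
s=bot.get_state();print(s['qpos'].round(3))"
```

```text
time: 19.35
ee_pos: [0.4988, -0.1263, 0.1163]
tcp_rot: [[0.503, 0.343, -0.793], [0.856, -0.072, 0.511], [0.118, -0.937, -0.33]]
force: [0.1, -0.3, -0.5]
gripper_width: 0.0513
[-0.339  0.396  2.31   0.52   0.092 -1.868]
```

```bash
python3 -m crank '-3 0.7 0 -0.05 -0.2;-3 0.7 0 -0.05 -0.2;-3 0.7 0 0 -0.2;-3 0.7 0 0 -0.2;-3 0.7 0 0 -0.2;0 0 0 0 -0.2'; python3 -c "
from h import *
s=bot.get_state();print(s['qpos'].round(3))"
```

```text
time: 19.95
ee_pos: [0.3624, -0.0963, 0.1446]
tcp_rot: [[0.528, 0.31, -0.79], [0.843, -0.084, 0.531], [0.098, -0.947, -0.306]]
force: [0.9, -0.5, 0.7]
gripper_width: 0.0511
[-0.374  0.187  2.544  0.392  0.092 -1.755]
```

```bash
python3 -m crank '-3 0.7 -1 0 -0.2;-3 0.7 -1 0 -0.2;-3 0.7 -1 0 -0.2;-3 0.7 -1 0 -0.2;0 0 0 0 -0.2'; python3 -c "
from h import *
s=bot.get_state();print(s['qpos'].round(3))"
```

```text
time: 20.45
ee_pos: [0.2939, -0.0866, 0.1397]
tcp_rot: [[0.498, 0.299, -0.814], [0.862, -0.066, 0.503], [0.097, -0.952, -0.29]]
force: [0.5, -0.0, 0.1]
gripper_width: 0.0516
[-0.479  0.127  2.67   1.065  0.091 -2.563]
```

```bash
python3 -m crank '-2 0.4 0.5 0 -0.2;-3 0.7 0.5 0 -0.2;-3 0.7 0.5 0 -0.2;0 0 0 0 -0.2'; python3 -c "
from h import *
s=bot.get_state();print(s['qpos'].round(3))"
```

```text
time: 20.85
ee_pos: [0.2575, -0.0787, 0.1709]
tcp_rot: [[0.481, 0.287, -0.828], [0.872, -0.054, 0.487], [0.095, -0.956, -0.276]]
force: [0.8, 0.1, -0.1]
gripper_width: 0.0516
[-0.551 -0.055  2.669  0.403  0.27  -1.98 ]
```

```bash
python3 -m crank '4 -0.9 -0.7 -0.02 -0.2;4 -0.9 -0.7 -0.02 -0.2;4 -0.9 -0.7 -0.02 -0.2;4 -0.9 -0.7 -0.02 -0.2;4 -0.9 -0.7 -0.02 -0.2;4 -0.9 -0.7 -0.02 -0.2;1.5 -0.5 -0.5 0 -0.2;0 0 0 0 -0.2'; python3 -c "
from h import *
s=bot.get_state();print(s['qpos'].round(3))"
```

```text
time: 21.65
ee_pos: [0.5358, -0.1391, 0.1203]
tcp_rot: [[0.557, 0.293, -0.777], [0.825, -0.093, 0.557], [0.09, -0.952, -0.294]]
force: [-0.7, -0.2, -0.2]
gripper_width: 0.0513
[-0.309  0.426  2.187 -0.     0.216 -1.272]
```

```bash
python3 -m crank '-0.4 0 -1.5 0 -0.2;-0.4 0 -1.5 0 -0.2;-0.3 0 -1.5 0 -0.2;-0.3 0 -1 0 -0.2;0 0 0 0 -0.2'
python3 - <<'E'
from h import *
s=bot.get_state();print(s['qpos'].round(3))
snap('side','s5');crop('s5',215,245,315,345,6,'g5')
E
```

```text
time: 22.15
ee_pos: [0.5259, -0.1381, 0.0686]
tcp_rot: [[0.547, 0.281, -0.789], [0.833, -0.088, 0.546], [0.084, -0.956, -0.282]]
force: [0.2, 0.0, 0.2]
gripper_width: 0.0511
[-0.315  0.524  2.228  0.036  0.091 -1.328]
```

View pics/g5.png

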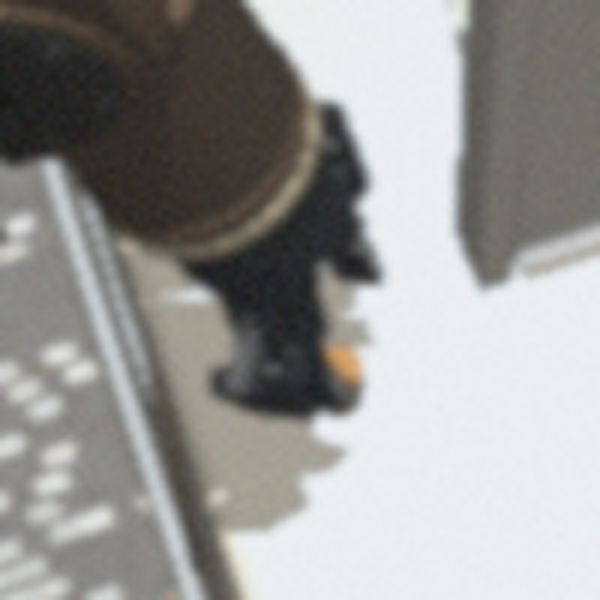

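```bash
python3 -m crank '0 0 -1 0 -0.2;0 0 -1 0 -0.2;0 0 -1 0 -0.2;0 0 0 0 -0.2'
python3 - <<'E'
from h import *
s=bot.get_state();print(s['qpos'].round(3))
E
```

```text
time: 22.6
ee_pos: [0.5352, -0.1406, 0.0505]
tcp_rot: [[0.547, 0.265, -0.794], [0.833, -0.083, 0.547], [0.079, -0.961, -0.266]]
force: [-0.5, 0.0, -0.4]
gripper_width: 0.0512
[-0.314  0.57   2.2    0.034  0.091 -1.326]
```

```bash
python3 -m crank '-1 0.2 -1 0 -0.2;-1 0.2 -1 0 -0.2;-1 0.2 -1 0 -0.2;0 0 0 0 -0.2'
python3 - <<'E'
from h import *
s=bot.get_state();print(s['qpos'].round(3))
E
```

```text
time: 23.0
ee_pos: [0.5141, -0.1372, 0.0368]
tcp_rot: [[0.549, 0.23, -0.803], [0.833, -0.071, 0.549], [0.07, -0.971, -0.23]]
force: [-0.1, -0.5, 0.5]
gripper_width: 0.0513
[-0.322  0.586  2.222  0.063  0.091 -1.363]
```

```bash
python3 -m crank '0.3 -0.1 -0.6 0 -0.2;0.2 0 -0.5 0 -0.2;0 0 0 0 -0.2'
python3 - <<'E'
from h import *
s=bot.get_state();print(s['qpos'].round(3))
E
```

```text
time: 23.3
ee_pos: [0.5215, -0.1391, 0.0277]
tcp_rot: [[0.55, 0.225, -0.804], [0.832, -0.069, 0.55], [0.068, -0.972, -0.226]]
force: [-0.6, -0.5, 0.2]
gripper_width: 0.0511
[-0.32   0.61   2.203  0.06   0.09  -1.359]
```

Good: grip.

```bash
python3 -m crank '0 0 0 0 1;0 0 0 0 1;0 0 0 0 1;0 0 0 0 1;0 0 0 0 1' 25; python3 -m crank '0 0 1 0 1;0 0 2 0 1;-0.5 0 2 0 1;-0.5 0 2.5 0 1;-0.5 0 2.5 0 1;-0.5 0 2.5 0 1;0 0 0 0 1'
python3 - <<'E'
from h import *
s=bot.get_state();print(s['qpos'].round(3))
snap('side','s6');crop('s6',195,215,315,335,5,'g6')
E
```

```text
time: 23.8
ee_pos: [0.5218, -0.1391, 0.028]
tcp_rot: [[0.55, 0.226, -0.804], [0.832, -0.069, 0.55], [0.069, -0.972, -0.226]]
force: [0.1, 0.0, 0.1]
gripper_width: 0.0225
time: 24.5
ee_pos: [0.4997, -0.1389, 0.1606]
tcp_rot: [[0.55, 0.225, -0.804], [0.832, -0.07, 0.55], [0.067, -0.972, -0.226]]
force: [-0.9, 1.1, -0.8]
gripper_width: 0.0225
[-0.335  0.327  2.169  0.019  0.409 -1.331]
```

View pics/g6.png

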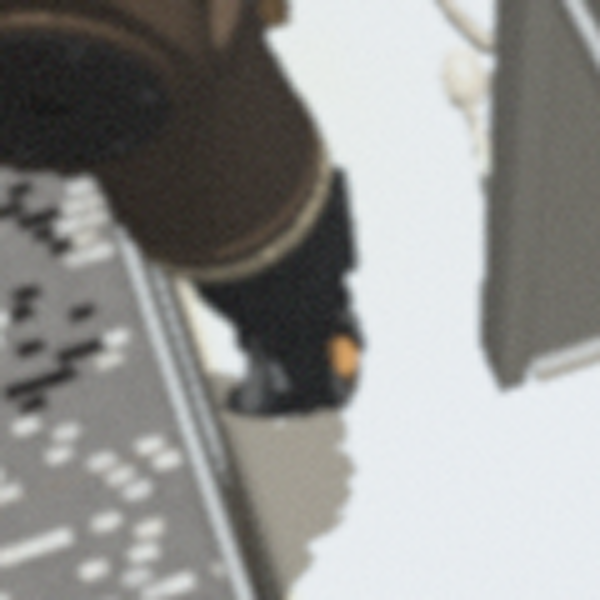

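```bash
python3 -m crank '0 3 0 0.045 1;0 3 0 0.045 1;0 3 0 0.045 1;0 3 0 0.045 1;0.2 3 0 0.045 1;0.2 3 0 0.045 1;0.2 3 0 0.045 1;0.2 3 0 0.045 1'; python3 -m crank '0.2 3 0 0.045 1;0.2 3 0 0.045 1;0.2 3 0 0.045 1;0.2 3 0 0.045 1; 0 0 0 0 1';  python3 - <<'E'
from h import *
s=bot.get_state();print(s['qpos'].round(3))
E
```

```text
time: 25.35
ee_pos: [0.5049, 0.1067, 0.1557]
tcp_rot: [[0.215, 0.23, -0.949], [0.975, 0.014, 0.224], [0.064, -0.973, -0.221]]
force: [0.7, -0.3, -0.9]
gripper_width: 0.0226
time: 25.85
ee_pos: [0.5111, 0.2346, 0.1518]
tcp_rot: [[0.025, 0.219, -0.975], [0.998, 0.055, 0.038], [0.062, -0.974, -0.217]]
force: [-0.3, 0.5, -0.1]
gripper_width: 0.0225
[ 0.398  0.396  2.072 -0.078  0.449 -1.074]
```

```bash
python3 -m crank '0.9 -0.4 0 0 1;0.8 -0.3 -0.5 0 1;0 0 0 0 1'
python3 - <<'E'
from h import *
snap('side','s7');snap('top','t7');
crop('s7',190,130,290,230,4,'a');crop('t7',150,170,250,270,4,'b')
cv2.imwrite('pics/g7.png',np.hstack([cv2.imread('pics/a.png'),cv2.imread('pics/b.png')]))
E
```

```text
time: 26.15
ee_pos: [0.5285, 0.2263, 0.1447]
tcp_rot: [[0.025, 0.216, -0.976], [0.998, 0.054, 0.038], [0.061, -0.975, -0.215]]
force: [0.0, -0.6, -0.5]
gripper_width: 0.0226
```

View pics/g7.png

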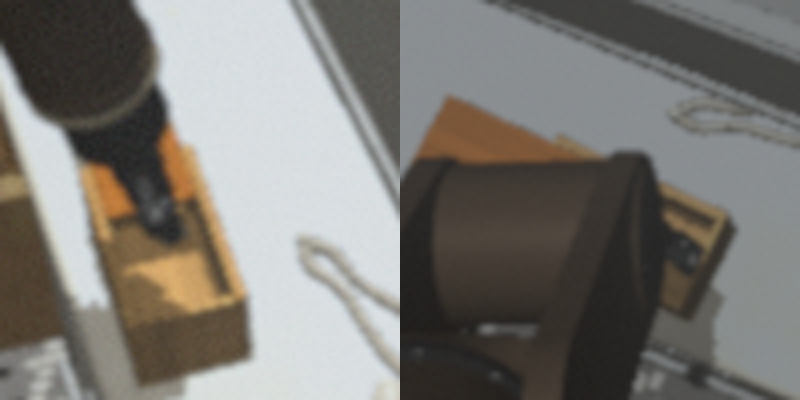

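```bash
python3 -m crank '0 0 -2 0 1;0 0 -2 0 1;0 0 -1.5 0 1;0 0 -1 0 1;0 0 0 0 1;0 0 0 0 0.1;0 0 0 0 0.1;0 0 0 0 0.1'
python3 - <<'E'
from h import *
s=bot.get_state();print(s['qpos'].round(3))
E
```

```text
time: 27.05
ee_pos: [0.529, 0.2236, 0.0806]
tcp_rot: [[0.031, 0.219, -0.975], [0.998, 0.054, 0.044], [0.062, -0.974, -0.217]]
force: [-0.6, 0.8, -0.6]
gripper_width: 0.0386
[ 0.364  0.532  2.094 -0.097  0.291 -1.079]
```

Lift out, back off, and look.

```bash
python3 -m crank '0 0 1.5 0 0.1;0 0 3 0 0.1;0 0 3 0 0.1;-2 -2 0 0 -0.2;-2 -4 0 -0.04 -0.2;-1 -4 0 -0.06 -0.2;0 -4 0 -0.06 -0.2;0 -4 0 -0.06 -0.2'
python3 - <<'E'
from h import *
s=bot.get_state();print(s['qpos'].round(3))
snap('side','s8');
crop('s8',190,130,290,230,5,'g8')
E
```

```text
time: 27.85
ee_pos: [0.4793, 0.0435, 0.1641]
tcp_rot: [[0.246, 0.237, -0.94], [0.967, 0.006, 0.255], [0.066, -0.972, -0.228]]
force: [0.3, 0.0, 0.3]
gripper_width: 0.0513
[ 2.800e-02  2.760e-01  2.243e+00 -1.000e-03  3.830e-01 -1.285e+00]
```

View pics/g8.png

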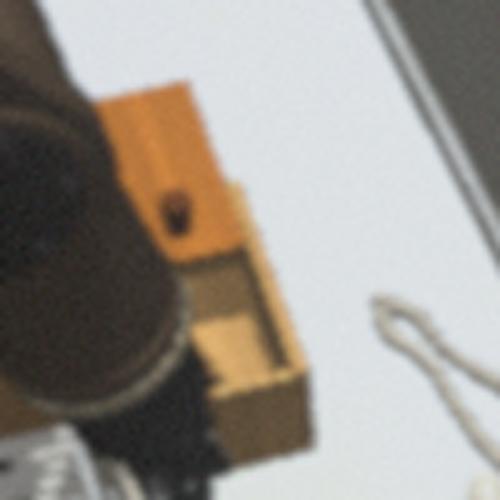

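```bash
python3 -m crank '0 -3.2 0 -0.05 -0.2;0 -3.2 0 -0.05 -0.2;0 -3.2 0 -0.05 -0.2;0 -3.2 0 -0.05 -0.2;0 -3.2 0 -0.05 -0.2;0 -3.2 0 -0.05 -0.2;0 -3.2 0 -0.05 -0.2;0 -3.2 0 -0.05 -0.2';python3 -m crank '0.3 -3.2 0 -0.05 -0.2;0.3 -3.2 0 -0.05 -0.2;0.3 -3.2 0 -0.05 -0.2;0.3 -3 0 -0.05 -0.2; 0 0 0 0 -0.2'
python3 - <<'E'
from h import *
s=bot.get_state();print(s['qpos'].round(3))
snap('side','s8b');
crop('s8b',190,130,290,230,5,'g8b')
E
```

```text
time: 28.7
ee_pos: [0.4799, -0.2264, 0.1697]
tcp_rot: [[0.619, 0.227, -0.752], [0.783, -0.095, 0.615], [0.068, -0.969, -0.237]]
force: [0.7, -0.0, -0.3]
gripper_width: 0.051
time: 29.2
ee_pos: [0.4929, -0.3621, 0.1735]
tcp_rot: [[0.77, 0.207, -0.604], [0.634, -0.145, 0.759], [0.069, -0.967, -0.243]]
force: [0.4, -0.8, -0.0]
gripper_width: 0.0512
[-0.695  0.41   1.973  0.044  0.503 -1.412]
```

View pics/g8b.png

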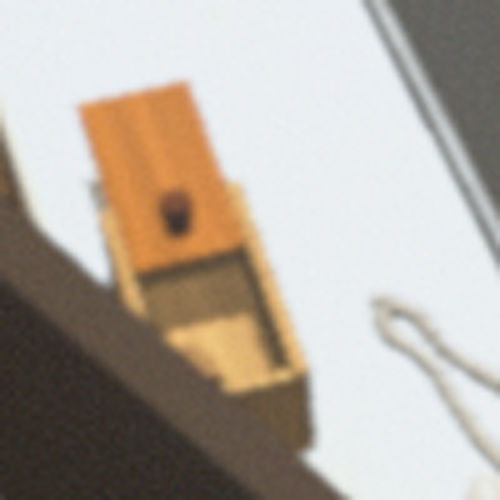

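```bash
python3 -m crank '1.4 0.2 -1 0 -0.2;1.4 0.2 -2 0 -0.2;1.4 0.2 -2 0 -0.2;1 0.2 -2 0 -0.2;0 0 -1 0 -0.2; 0 0 0 0 -0.2'
python3 - <<'E'
from h import *
s=bot.get_state();print(s['qpos'].round(3))
snap('side','s9');crop('s9',250,320,350,420,5,'g9')
E
```

```text
time: 29.85
ee_pos: [0.5484, -0.3458, 0.0902]
tcp_rot: [[0.764, 0.208, -0.61], [0.641, -0.143, 0.754], [0.07, -0.968, -0.243]]
force: [-0.6, -0.7, -0.6]
gripper_width: 0.051
[-0.611  0.578  1.946  0.008  0.363 -1.307]
```

View pics/g9.png

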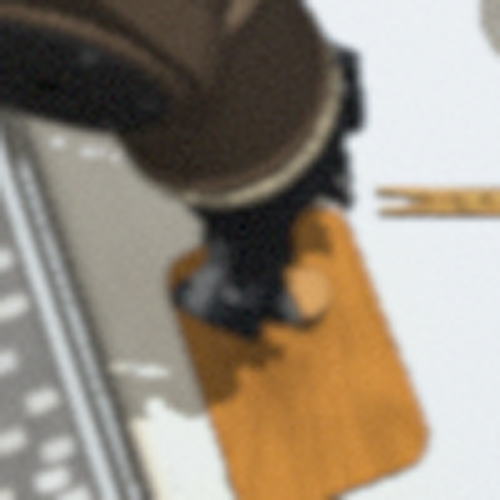

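```bash
python3 -m crank '0.1 -0.6 -1 0 -0.2;0 -0.2 -1.5 0 -0.2;0 0 -1.3 0 -0.2; 0 0 0 0 -0.2'
python3 - <<'E'
from h import *
s=bot.get_state();print(s['qpos'].round(3))
E
```

```text
time: 30.3
ee_pos: [0.5496, -0.3555, 0.0523]
tcp_rot: [[0.765, 0.211, -0.609], [0.641, -0.145, 0.754], [0.071, -0.967, -0.246]]
force: [-0.3, 0.8, -0.2]
gripper_width: 0.0514
[-0.624  0.644  1.95   0.02   0.288 -1.331]
```

```bash
python3 -m crank '0 0.1 -1 0 -0.2;0 0 -0.5 0 -0.2; 0 0 0 0 -0.2; 0 0 0 0 1;0 0 0 0 1;0 0 0 0 1;0 0 0 0 1;0 0 0 0 1' 25; python3 -m crank '-0.3 0.2 1 0 1;-0.6 0.3 2 0 1;-0.8 0.5 2 0 1;-1 0.5 2.5 0 1;-1 1 2.5 0 1;0 0 0 0 1'
python3 - <<'E'
from h import *
s=bot.get_state();print(s['qpos'].round(3))
snap('side','s10');crop('s10',230,280,350,400,5,'g10')
E
```

```text
time: 31.1
ee_pos: [0.5497, -0.3548, 0.0366]
tcp_rot: [[0.765, 0.212, -0.608], [0.64, -0.145, 0.754], [0.071, -0.966, -0.247]]
force: [0.6, -0.4, 0.5]
gripper_width: 0.0225
time: 31.7
ee_pos: [0.51, -0.328, 0.1425]
tcp_rot: [[0.765, 0.212, -0.608], [0.64, -0.145, 0.754], [0.071, -0.967, -0.246]]
force: [-0.9, -0.2, 0.1]
gripper_width: 0.0226
[-0.625  0.451  2.013  0.015  0.419 -1.326]
```

View pics/g10.png

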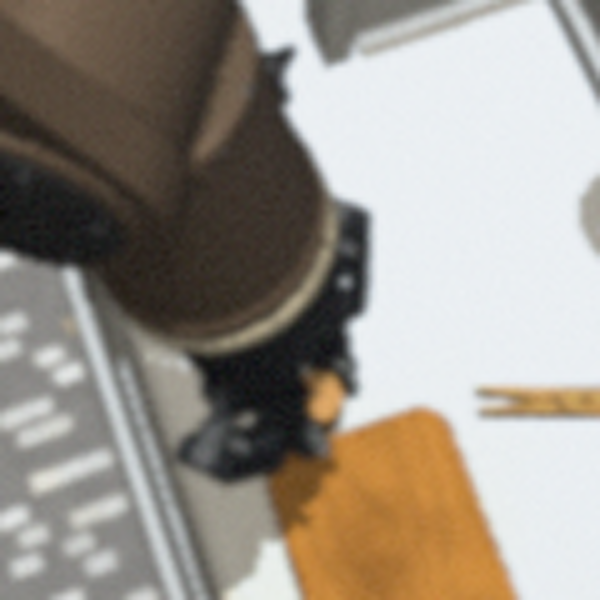

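```bash
python3 -m crank '-0.2 3 0.2 0.045 1;-0.2 3 0.2 0.045 1;-0.2 3 0.2 0.045 1;-0.2 3 0.2 0.045 1;0 3 0 0.045 1;0 3 0 0.045 1;0 3 0 0.045 1;0 3 0 0.045 1'; python3 -m crank '0 3.2 0 0.045 1;0 3.2 0 0.045 1;0 3.2 0 0.045 1;0 3.2 0 0.045 1;0 3.2 0 0.045 1;0 3.2 0 0.045 1;0 3.2 0 0.045 1;0 3.2 0 0.045 1';  python3 - <<'E'
from h import *
s=bot.get_state();print(s['qpos'].round(3))
print(atz('s8b',229.5,200.6,.035))
snap('top','t11');crop('t11',150,170,250,270,6,'g11')
E
```

```text
time: 32.55
ee_pos: [0.5022, -0.0844, 0.1475]
tcp_rot: [[0.483, 0.25, -0.839], [0.873, -0.06, 0.485], [0.071, -0.966, -0.247]]
force: [0.4, -0.7, -0.6]
gripper_width: 0.0227
time: 33.35
ee_pos: [0.5014, 0.1819, 0.1438]
tcp_rot: [[0.131, 0.251, -0.959], [0.989, 0.035, 0.144], [0.07, -0.967, -0.244]]
force: [-0.0, 0.2, -0.5]
gripper_width: 0.0224
[ 0.322  0.372  2.162 -0.132  0.358 -0.99 ]
[0.52115386 0.2526296  0.035     ]
```

View pics/g11.png

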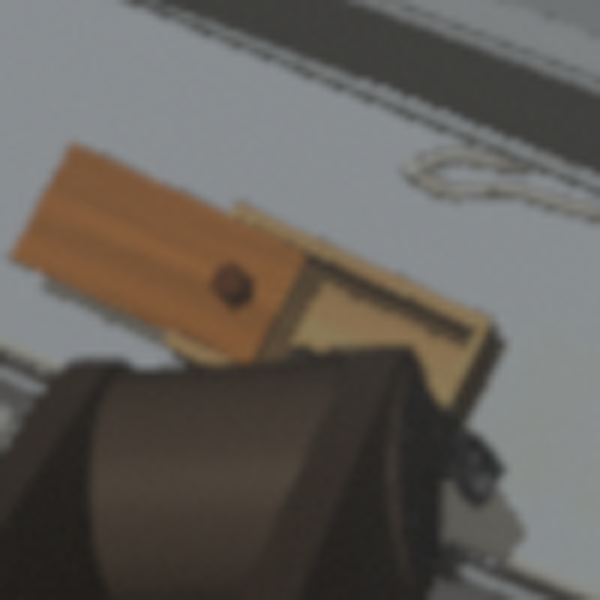

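```bash
python3 -m crank '0.7 2 0 0.04 1;0.7 2 0 0.04 1;0.7 2 0 0.02 1;0.6 1.6 0 0 1; 0 0 0 0 1'
python3 - <<'E'
from h import *
print(atz('t11',221.7,228.3,.03))
E
```

```text
time: 33.9
ee_pos: [0.5304, 0.2673, 0.1418]
tcp_rot: [[0.018, 0.245, -0.969], [0.997, 0.064, 0.034], [0.07, -0.967, -0.243]]
force: [0.7, 0.4, -0.6]
gripper_width: 0.0224
[0.55076983 0.21312859 0.03      ]
```

```bash
python3 -m crank '0 -0.9 -1 0 1;0 -0.4 -1.7 0 1;0 0 -1.7 0 1;0 0 -1.2 0 1;0 0 -0.7 0 1;0 0 0 0 1'
```

```text
time: 34.5
ee_pos: [0.5276, 0.2474, 0.0725]
tcp_rot: [[0.019, 0.24, -0.971], [0.998, 0.061, 0.034], [0.068, -0.969, -0.239]]
force: [-0.2, -0.5, 0.4]
gripper_width: 0.0222
```

```bash
python3 -m crank '0 0 0 0 0.1;0 0 0 0 0.1;0 0 0 0 0.1;0 0 1.5 0 0.1;0 0 3 0 0.1;0 0 3 0 0.1;-2 -2 1 0 -0.2;-2 -3 1 0 -0.2'; python3 -m crank '-1 -4 0 -0.04 -0.2;-1 -4 0 -0.04 -0.2;-1 -4 0 -0.04 -0.2;-1 -4 0 -0.04 -0.2;-1 -4 0 -0.04 -0.2'
python3 - <<'E'
from h import *
s=bot.get_state();print(s['qpos'].round(3))
snap('side','s12');snap('top','t12')
crop('s12',200,150,270,220,5.7,'a');crop('t12',170,190,240,260,5.7,'b')
cv2.imwrite('pics/g12.png',np.hstack([cv2.imread('pics/a.png'),cv2.imread('pics/b.png')]))
E
```

```text
time: 35.3
ee_pos: [0.4895, 0.1985, 0.1728]
tcp_rot: [[0.016, 0.244, -0.97], [0.997, 0.064, 0.032], [0.07, -0.968, -0.243]]
force: [1.0, -0.2, 1.3]
gripper_width: 0.0509
time: 35.8
ee_pos: [0.438, -0.0051, 0.1783]
tcp_rot: [[0.212, 0.263, -0.941], [0.975, 0.014, 0.224], [0.073, -0.965, -0.254]]
force: [-0.1, -0.6, 0.6]
gripper_width: 0.0517
[-0.118  0.186  2.335  0.129  0.36  -1.58 ]
```

View pics/g12.png

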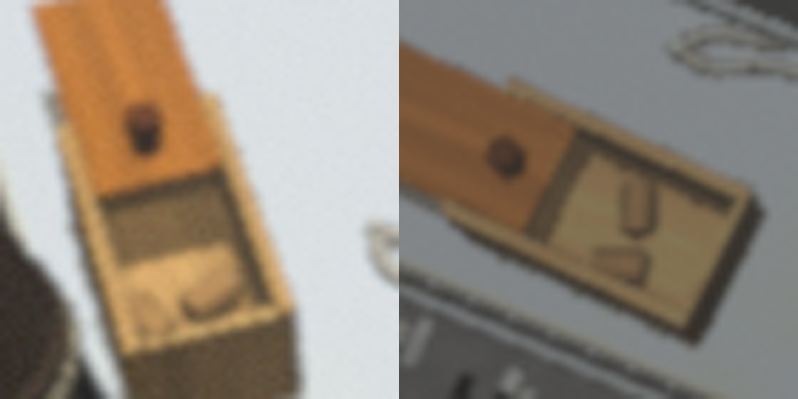

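```bash
python3 -m crank '0.5 4 0 0.03 -0.2;0.5 4 0 0.03 -0.2;0.5 4 0 0.03 -0.2;0.5 4 0 0.03 -0.2;1 4 0 0.03 -0.2;1 4 0 0.03 -0.2;1 4 0 0 -0.2;1 4 0 0 -0.2'; python3 -m crank '1 2 0 0 -0.2;1 1 0 0 -0.2;0 0 0 0 -0.2'
```

```text
time: 36.7
ee_pos: [0.4989, 0.323, 0.1833]
tcp_rot: [[0.04, 0.266, -0.963], [0.996, 0.063, 0.059], [0.076, -0.962, -0.263]]
force: [1.2, -0.7, 0.1]
gripper_width: 0.0516
time: 37.0
ee_pos: [0.5198, 0.3631, 0.1851]
tcp_rot: [[0.032, 0.27, -0.962], [0.996, 0.068, 0.052], [0.08, -0.96, -0.267]]
force: [1.1, 1.1, 0.3]
gripper_width: 0.0509
```

```bash
python3 -c "
from h import *
print(atz('t12',188.4,216.8,.107),atz('s12',224.7,169.4,.107))"; python3 -m crank '0.4 -1.5 -1 0 -0.2;0.4 -1.5 -1.5 0 -0.2;0.2 -1 -2 0 -0.2;0 0 -1.5 0 -0.2;0 0 0 0 -0.2'
```

```text
[0.53326468 0.32196675 0.107     ] [0.53305209 0.32396203 0.107     ]
time: 37.5
ee_pos: [0.5272, 0.3222, 0.1254]
tcp_rot: [[0.029, 0.272, -0.962], [0.996, 0.071, 0.05], [0.081, -0.96, -0.269]]
force: [0.4, -0.3, 0.6]
gripper_width: 0.0509
```

```bash
python3 -m crank '0.2 0 -1 0 -0.2;0.2 0 -0.9 0 -0.2;0 0 0 0 -0.2;0 0 0 0 1;0 0 0 0 1;0 0 0 0 1;0 0 0 0 1;0 0 0 0 1' 40
```

```text
time: 38.3
ee_pos: [0.5315, 0.323, 0.1076]
tcp_rot: [[0.028, 0.274, -0.961], [0.996, 0.072, 0.049], [0.082, -0.959, -0.271]]
force: [2.8, 0.6, -6.0]
gripper_width: 0.0198
```

```bash
python3 -m crank '-0.05 -1.3 0 0 1;-0.05 -1.3 0 0 1;-0.05 -1.3 0 0 1;-0.05 -1.3 0 0 1;-0.05 -1.3 0 0 1;-0.05 -1.3 0 0 1;-0.05 -1.3 0 0 1'; python3 -m crank '-0.05 -1 0 0 1;0 -0.4 0 0 1'
```

```text
time: 39.0
ee_pos: [0.5279, 0.2277, 0.1076]
tcp_rot: [[0.025, 0.275, -0.961], [0.996, 0.073, 0.047], [0.083, -0.959, -0.272]]
force: [3.1, 0.7, -6.7]
gripper_width: 0.02
time: 39.2
ee_pos: [0.5277, 0.212, 0.1077]
tcp_rot: [[0.027, 0.277, -0.961], [0.996, 0.073, 0.049], [0.084, -0.958, -0.274]]
force: [-7.5, 56.1, -21.5]
gripper_width: 0.02
```

```bash
python3 -m crank '0 0 0 0 1;0 0 0 0 -0.2;0 0 0 0 -0.2;0 0 0 0 -0.2;0 0 1 0 -0.2;0 0 2.5 0 -0.2;-1 0 3 0 -0.2;-3 -1 1 0 -0.2'; python3 -m crank '-2 -4 0 0 -0.2;-1 -4 0 0 -0.2;-1 -4 0 0 -0.2;-1 -4 0 0 -0.2;0 -4 0 0 -0.2;0 -4 0 0 -0.2;0 0 0 0 -0.2'
python3 - <<'E'
from h import *
snap('side','s13');snap('top','t13')
crop('s13',200,150,270,220,5.7,'a');crop('t13',170,190,240,260,5.7,'b')
cv2.imwrite('pics/g13.png',np.hstack([cv2.imread('pics/a.png'),cv2.imread('pics/b.png')]))
E
```

```text
time: 40.0
ee_pos: [0.4894, 0.2025, 0.1864]
tcp_rot: [[0.027, 0.279, -0.96], [0.996, 0.075, 0.05], [0.086, -0.957, -0.276]]
force: [-0.7, -0.5, -0.2]
gripper_width: 0.0509
time: 40.7
ee_pos: [0.4363, -0.0444, 0.1954]
tcp_rot: [[0.02, 0.293, -0.956], [0.996, 0.078, 0.045], [0.088, -0.953, -0.29]]
force: [-0.1, -0.6, -0.6]
gripper_width: 0.0513
```

View pics/g13.png

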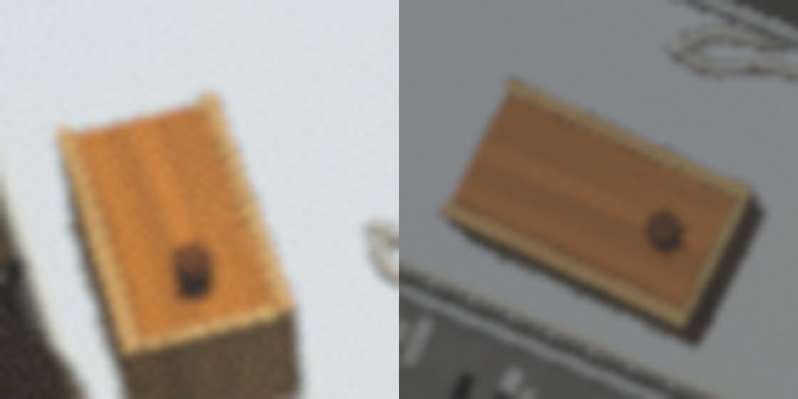

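View pics/s13.png

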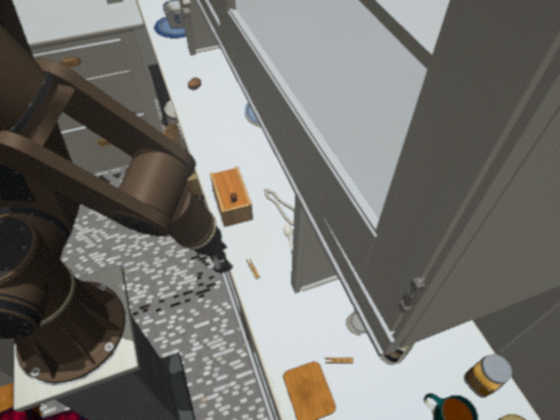

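```bash
python3 -c "
from h import *
print(bot.close_job())"
```

```text
the job is handed in; nothing more can be done
None
```

The job is handed in at about 41 s of the 72 s: both corks are in the box and the lid is shut. `close_job` reports no verdict, so the result rests on my own checks.

**How it went:** I slid the lid open by its knob, to roughly its full 110 mm. Then I dropped the worktop cork and the board cork in turn through the mouth and pushed the lid back until it met the end wall.

**Tool lean:** The wrist would have hit the wall cupboard over the box with the tool straight down, and the moves offer no tilt. I got the lean by reaching past the arm's limit in free space to the left. It drifted between about 13° and 24°, and the last wrist joint touched its range limit once near the worktop cork. I backed off and reduced the lean; no move was refused.

**Last checks:**
- Before closing, both pictures showed the two corks lying side by side on the box floor.
- The lid travelled about 111 mm back and stopped on contact, with the wrist force at about 56 N against the 120 N limit. The last pictures show no gap at the −y wall.
- The pegs, the glass and the visible parts of the teaspoon and nutcracker look unmoved by eye; I did not measure them.
- The gripper is clear of everything, about 19 cm above the worktop.

No check failed. The two cameras agreed to 2–4 mm on the knob and cork positions.

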